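# Open the photometer's gas valve to its stop and ease it back

### The arm

A 6-joint arm with a two-finger parallel gripper is mounted at the origin on the work surface. World frame = base frame: x ahead of the robot, y to its left, z up, the work surface at z = 0. Lengths are in m, angles in rad, forces in N, time in s.
With the tool pointing down it reaches from about 0.25 to 0.725 m from the base axis. Payload 4 kg.
Tool frame: the origin (TCP) lies midway between the tips of the shut fingers; the grasp point (between the pads) lies 19 mm behind it; z points along the fingers, x is the direction in which the jaws open and shut, and the axes are right-handed (so a half turn about z gives the same grasp; the last joint's range is limited). The gripper opens to 85 mm and grips with 20 to 120 N. Pads are 22 mm wide; open, the fingers measure 114 mm over their backs; the gripper's body (76 mm by 85 mm) begins 54 mm behind the grasp point. The pads swing forward as they close: fully open they stand 13 mm farther back than shut.
Start: joints at [-1.142, 0.241, 0.005, 1.335, 0, 1.571], TCP at [0.208, -0.455, 0.231] pointing down, gripper open.
Joint ranges: [-2.72, 2.72], [-1.05, 1.87], [-1.09, 1.28], [-1.99, 2.15], [-1.42, 1.44], [-3.14, 3.14]. Speed limits (rad/s): [2.79, 2.79, 3.14, 3.14, 3.14, 3.14].

### API

Orientations are given as a unit quaternion [x, y, z, w].
In Python, from workcell import bot, vision, ticket gives the robot as it stands.
- The arm moves only by the tool play_rows, never from a script. Its argument "deltas" is one flat list of numbers, 5 for each row, row after row: the opening, from 0 (shut) to 1 (fully open), then the shift along the tool's x, y, z in units of 60 mm (1.0 is 60 mm), then the turn about the tool's z in degrees. A call has 1 to 12 rows; each row shifts and turns the pose as measured when the row begins, along the tool's axes as they then stand; what a row does not reach is not made up. A row lasts 1/8 s, in which the tool goes at most 62.5 mm and 10.7 degrees, less where a joint would pass 70% of its speed; a pose out of reach is approached as far as the arm can. A call is refused whole if a number of a shift passes 1 or a number of a turn 10.7, either way. A call with a gripper value outside its range is refused whole. The fingers move at their own pace and stop on an object; the grip force is fixed at half the most. Time passes only in rows, so rows that do not move let the fingers close. It gives the time, the measured TCP pose, the force and the opening at its end, in the units of the state.
- bot.get_obs(): the state, without advancing time (a new reading comes with each control period).
- vision.camera(name): name is "scene" or "top" or "wrist"; returns a dict with "color" (420x560x3 uint8, blue, green, red), "intrinsics" (3x3 intrinsics, pixels), "rvec" (rotation vector, rad) and "tvec" (3), from world to camera coordinates, as OpenCV has them. Camera axes: x right, y down, z forward; pixel columns grow to the right and rows downward; lengths in m; the calibration is good to about 2 mm. The wrist camera is an equidistant fisheye: a pixel r from the principal point sees the ray r / f radians off the axis. A picture is of the moment at which its call begins. There is no depth.
- ticket.job_done(): hands the job in, once; it reports no verdict.
The state is a dict: "clock": time; "joint_pos": joint angles; "joint_vel": joint speeds; "tau": joint torques, N m; "eef_pos": TCP position; "tool_rot": TCP orientation; "ft_force": force on the tool from outside, world axes, zero at the start; "ft_torque": the same for the moment, N m; "grip_width": finger opening in m.
Only numpy, scipy, OpenCV 4.12 (cv2) and the standard library are available. Lean on these libraries where they do the work, as an engineer would, in place of code of your own. Each camera call takes 0.05 s, during which the arm holds its last target. There are 200 camera calls.

### The job

Lift the red lock-out cover off the gas valve and stand it upright in the middle of the empty purple tray. Then turn the blue handwheel anticlockwise, letting the hand rise with it, until it comes up snug against its open stop, and finally turn it back clockwise a quarter turn so that it cannot jam. Never wrench the valve or push or pull hard along its stem, and leave the other things on the bench where they are.

Things in the scene. Friction and masses are not known exactly. Their poses are not given: they have to be found in the camera images.
- valve: Gas valve screwed to the bench; origin under the centre of its 130 x 110 mm steel foot plate, z up. The valve's axis is vertical through it. Copper pipe stubs and grey brackets (top 34 mm up) reach 91 mm out along its +y and -y. The round brass flange, 88 mm across, has its top 60 mm above the bench; the bonnet above it is 34 mm thick, then narrower, up to 83 mm.
- wheel_hub (a point): Centre of the blue handwheel, half-way up its rim, on the valve's axis: the height to grip; turns and rises with it. Wheel 58 mm across, 14 mm high; 12 round upright lobes (radius 4 mm, centres 25 mm out, every 30 degrees), one on its own +x, marked white on top; across opposite gaps (15 degrees off a lobe) flat pads span 56 mm. The stem ends 19 mm above. Free down to the flange.
- mount_twist (a joint): How far the valve is wrenched round on its stiff rubber mount, rad, positive anticlockwise: 0.01 rad for 0.15 N m, springs back. Ordinary turning gives about 0.017; snug against the stop is 0.033 (0.5 N m) or more; beyond 0.08 (1.2 N m) the mount is damaged.
- mount_sink (a joint): How far the valve has been pushed down (positive) or pulled up (negative) on its rubber mount, m: 1 mm for 6 N, springs back. Beyond 2.5 mm (15 N) either way the mount is damaged.
- cover_knob (a point): Grip centre of the red cover's knob: an upright knob 26 mm thick, 22 mm high about this point with a thinner 20 mm neck below; the cover's roof is 26 mm below this point. The loose cover (80 g) is a round cup, 78 mm outside, 72 mm inside, 75 mm high, mouth down over the wheel, and comes off straight up: its mouth must be raised at least 75 mm to clear the stem.
- cover_foot (a point): Centre of the cover's mouth (its lower rim, on which it stands), 101 mm below cover_knob; z is the cover's axis.
- tray_in (a point): Centre of the inner floor (5 mm above the bench) of the empty purple tray, 150 mm along its x by 130 mm along its y outside, walls 5 mm thick and 28 mm high, loose, 0.5 kg.
- rack_mid (a point): Purple rack with sample tubes, loose, 118 x 118 mm, 118 mm high; this point is on its axis 60 mm above the bench. Leave alone.
- beaker: Empty glass beaker, 60 mm across, 75 mm high, origin under its centre. Leave alone.
- standard: White bottle, 52 mm across, 110 mm high, origin under its centre. Leave alone.
- tubecap: Loose purple tube cap, 34 mm across, 13 mm high, origin under its centre. Leave alone.
- carton: Green carton, 90 x 130 x 50 mm high, origin under its centre. Leave alone.
- wheel (a joint): Angle of the handwheel, rad: 0 shut, grows turning anticlockwise from above (opening). It rises 24 mm per turn (3.82 mm per rad); its centre is 100 mm above the bench at 0. Starts little or part open. Takes about 0.25 N m to turn, stays where left. It ends at a hard open stop 2 to 3 rad beyond the start: feel for it, and bring it up snug, with 0.5 to 1 N m.
Things that resemble listed ones, but are neither listed nor needed, are in the scene too. There is more than one size of the part that bears cover_knob; the job needs the smaller.

How it is judged:
On the way, in this order (a step that is already met when the one before it is completed fails the run):
1. the cover stands upright in the tray, let go (horizontal distance between cover_foot and tray_in below 0.045 m and z of cover_foot in the frame of tray_in below 0.006 m and angle between cover_foot's own z axis and vertical below 0.1 rad and contact force between the fingers and anything else below 0.1 N), for 0.2 s.
2. the wheel is brought up snug against the open stop, with at least 0.5 N m (value of joint wheel above 2.8 rad and value of joint mount_twist above 0.033 rad), for 0.1 s.
At the end, for the whole second after the job is handed in: The handwheel stands a quarter turn (1.57 rad, give or take 0.5) back from its open stop; the cover stands upright on the tray's floor, its axis within 45 mm of the tray's centre (value of joint wheel between 0.83 and 1.83 rad and horizontal distance between cover_foot and tray_in below 0.045 m and z of cover_foot in the frame of tray_in below 0.006 m and angle between cover_foot's own z axis and vertical below 0.1 rad); the robot touches nothing.
It fails at once if the valve is wrenched: more than 1.2 N m about its axis (value of joint mount_twist above 0.08 rad or value of joint mount_twist below -0.08 rad).
It fails at once if the valve is pushed or pulled along its stem with more than 15 N (value of joint mount_sink above 0.0025 m or value of joint mount_sink below -0.0025 m).
It fails at once if a bystander is shifted by more than 25 mm (distance of any of rack_mid, beaker, standard, tubecap, carton from where it was at the start of the episode above 0.025 m).
It also fails if it takes over 72 s, if anything falls off the work surface, if the arm or the gripper's body presses on something with over 40 N, if the wrist force passes 120 N, or if a joint passes its speed limit or range.

## Working session

There is one attempt and no reset: what is moved stays moved. The work goes in short steps, Python scripts to look and compute and a tool call to move; the robot and the scene stay as the last step left them, time stands still between calls to the robot, and variables do not carry over. Pictures are saved under pics/ and viewed, about 8 in all and at most 12, crops included, and the job is handed in when it is done.

Besides the shell and the picture viewer there is one more tool, called after "Emit:" as name(argument=value, ...) on one line, values as JSON. play_rows: Moves the arm, as the interface text tells. Its arguments: {"type":"object","properties":{"deltas":{"type":"array"}},"required":["deltas"]}

```bash
mkdir -p pics; python3 - <<'E'
from workcell import bot, vision, ticket
import cv2,pickle
o=bot.get_obs();print(o)
d={}
for n in("scene","top","wrist"):
    c=vision.camera(n);d[n]=c;cv2.imwrite(f"pics/{n}0.png",c["color"]);print(n,c["intrinsics"],c["rvec"],c["tvec"])
pickle.dump(d,open("c0.pkl","wb"))
import numpy as np
cv2.imwrite("pics/both.png",cv2.resize(d["top"]["color"],(800,600),interpolation=cv2.INTER_CUBIC))
E
```

```text
{'clock': 0.0, 'joint_pos': array([-1.14201475e+00,  2.41398410e-01,  3.71757635e-03,  1.33520633e+00,
        7.36380396e-06,  1.57080771e+00]), 'joint_vel': array([0.00225399, 0.00024553, 0.00051692, 0.0011185 , 0.00022263,
       0.00067397]), 'tau': array([ 1.11957637e-03, -3.72318006e+01,  2.52407902e+01,  1.70358951e-02,
        5.08195922e-05, -6.09120178e-06]), 'eef_pos': array([ 0.20761823, -0.45415523,  0.2304177 ]), 'tool_rot': array([ 8.41353398e-01, -5.40484382e-01, -8.77581939e-04, -5.68119560e-04]), 'ft_force': array([ 0.30865628, -0.37022098,  0.05965331]), 'ft_torque': array([ 0.02310186, -0.03626888, -0.01862707]), 'grip_width': 0.08545714836483767}
scene [[460.22897629   0.         290.71267437]
 [  0.         460.22897629 212.56186258]
 [  0.           0.           1.        ]] [ 2.08716315  0.81237595 -0.39694378] [-0.40899719 -0.11206244  1.31291597]
top [[395.83416382   0.         273.23291049]
 [  0.         395.83416382 212.09700244]
 [  0.           0.           1.        ]] [ 2.11532883 -2.11108228  0.14710335] [0.01497123 0.5599232  0.80025821]
wrist [[325.1922621    0.         282.86425774]
 [  0.         325.1922621  210.07194605]
 [  0.           0.           1.        ]] [-2.40862985  1.54718876  0.2506175 ] [-0.49851693 -0.04069549  0.38032285]
```

View pics/both.png

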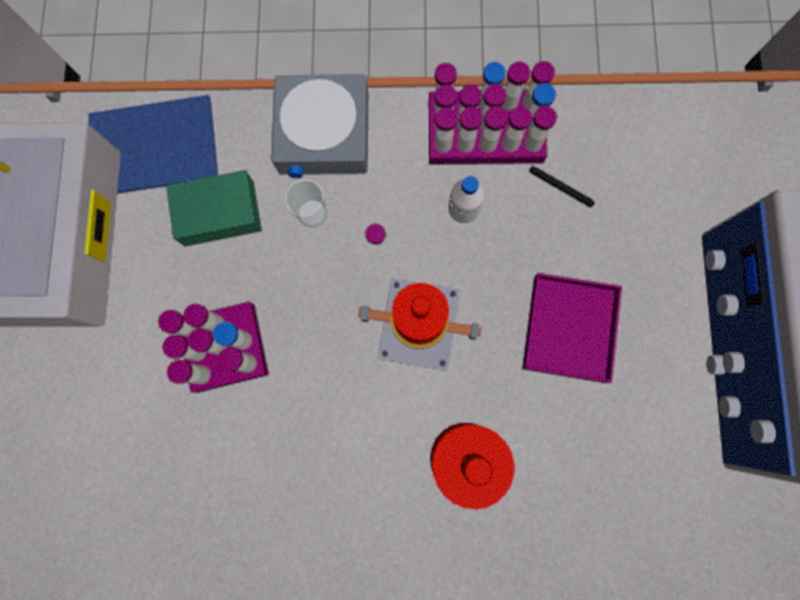

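View pics/scene0.png

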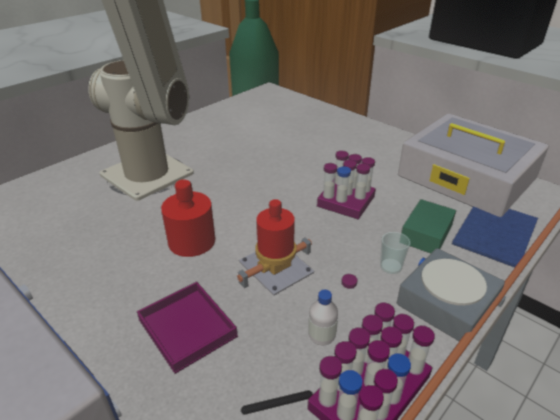

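Top view (800-wide): there are two red covers. The one at (421,307) sits on the valve and is about 58 px across. The one at (475,468) stands loose on the bench and is about 82 px across. The smaller one, on the valve, fits the description. The tray is centred near (573,328). The rack at (213,347), carton, beaker, bottle and cap are clear of the path between valve and tray. I'll confirm with a crop and measure.

```bash
cat > h.py <<'E'
import numpy as np,cv2
from scipy.spatial.transform import Rotation as R
def ray(c,uv,fish=False):
    K=c["intrinsics"];Rm=cv2.Rodrigues(np.array(c["rvec"],float))[0];t=np.array(c["tvec"]).ravel()
    p=np.array([(uv[0]-K[0,2])/K[0,0],(uv[1]-K[1,2])/K[1,1]])
    if fish:
        r=np.hypot(*p);d=np.r_[p/r*np.sin(r),np.cos(r)] if r>0 else np.array([0,0,1.])
    else: d=np.r_[p,1]
    return -Rm.T@t,Rm.T@d
def at(c,uv,z,fish=False):
    o,d=ray(c,uv,fish);return (o+d*(z-o[2])/d[2])[:2]
def proj(c,P,fish=False):
    K=c["intrinsics"];Rm=cv2.Rodrigues(np.array(c["rvec"],float))[0];q=Rm@np.array(P)+np.array(c["tvec"]).ravel()
    if fish:
        r=np.arctan2(np.hypot(q[0],q[1]),q[2]);p=q[:2]/np.hypot(q[0],q[1])*r
    else:p=q[:2]/q[2]
    return p*K[0,0]+K[:2,2]
def go(o,xy,z,dyaw=0):
    """shift in tool units to world target (TCP)"""
    Rt=R.from_quat(o["tool_rot"]);d=Rt.inv().apply(np.r_[xy,z]-o["eef_pos"])/0.06
    return d.round(3),Rt.as_matrix().round(3)
E
python3 - <<'E'
from h import *
import pickle
d=pickle.load(open("c0.pkl","rb"));c=d["top"];s=1/1.42857
A=lambda l,z:np.array([at(c,(u*s,v*s),z) for u,v in l])
f=A([(398,280),(460,290),(443,369),(380,358)],.006);print("foot",f,f.mean(0))
t=A([(537,275),(621,287),(611,382),(524,369)],.028);print("tray",t,t.mean(0))
print("knobtop",A([(421,306)],.172),"big knob",A([(478,470)],.2),"bolts",A([(397,285),(453,294),(443,364),(384,353)],.008).mean(0))
print("scene knob top",at(d["scene"],(276,205),.172), "roof",)
a=c["color"][185:270,240:345];b=d["scene"]["color"][170:300,140:330]
cv2.imwrite("pics/crop1.png",np.hstack([cv2.resize(a,(370,300),interpolation=3),cv2.resize(b,(430,300),interpolation=3)]))
from workcell import bot
o=bot.get_obs();print(go(o,f.mean(0),.25))
E
```

```text
foot [[ 0.60473063  0.00567966]
 [ 0.5883027  -0.09234481]
 [ 0.46401928 -0.06418635]
 [ 0.48074158  0.03332628]] [ 0.53444855 -0.02938131]
tray [[ 0.60720361 -0.20891891]
 [ 0.58805704 -0.33523923]
 [ 0.44428414 -0.31127202]
 [ 0.46308356 -0.18390616]] [ 0.52565709 -0.25983408]
knobtop [[ 0.53425157 -0.02768106]] big knob [[ 0.33560866 -0.09263802]] bolts [ 0.534404   -0.02774558]
scene knob top [ 0.54246618 -0.03345053] roof
(array([-4.177, -7.897, -0.316]), array([[ 0.416, -0.909, -0.001],
       [-0.909, -0.416,  0.001],
       [-0.002, -0.   , -1.   ]]))
```

View pics/crop1.png

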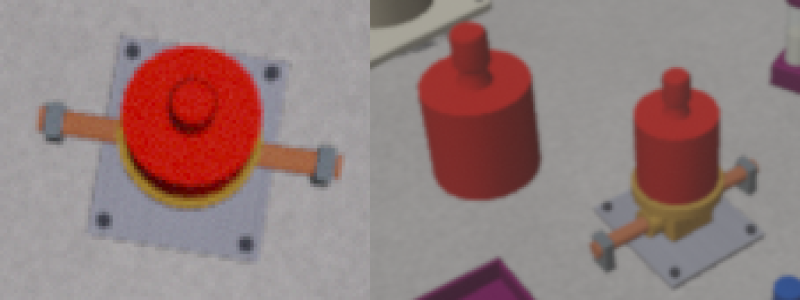

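The crop confirms it: the smaller cover is on the valve at about (0.534, -0.028), and the larger decoy stands loose on the bench. The tray centre is about (0.526, -0.260). I'll move above the valve.

Emit:
play_rows(deltas=[1,0,0,-0.6,0,1,-0.38,-0.72,0,0,1,-0.38,-0.72,0,0,1,-0.38,-0.72,0,0,1,-0.38,-0.72,0,0,1,-0.38,-0.72,0,0,1,-0.38,-0.72,0,0,1,-0.38,-0.72,0,0,1,-0.38,-0.72,0,0,1,-0.38,-0.72,0,0,1,-0.38,-0.72,0,0,1,-0.3,-0.6,0,0])

```text
clock: 1.65
eef_pos: [0.5395, -0.0255, 0.2649]
tool_rot: [0.839, -0.544, -0.003, -0.001]
ft_force: [0.1, -0.1, 0.7]
grip_width: 0.0857
```

```bash
python3 - <<'E'
from h import *
from workcell import bot,vision
o=bot.get_obs();print(o["joint_pos"],o["eef_pos"],o["ft_force"],go(o,[.534,-.028],.25))
c=vision.camera("wrist");cv2.imwrite("pics/w1.png",c["color"]);
for z in(.171,): print(proj(c,[.534,-.028,z],True))
E
```

```text
[-0.04959312  0.31397831  0.1909871   1.45202854  0.00434607  2.67095962] [ 0.53946895 -0.02545525  0.26491232] [ 0.10559384 -0.0716988   0.65955391] (array([0.003, 0.1  , 0.249]), array([[ 0.409, -0.913, -0.004],
       [-0.913, -0.409,  0.005],
       [-0.006,  0.002, -1.   ]]))
[284.44364131 220.23318553]
```

View pics/w1.png

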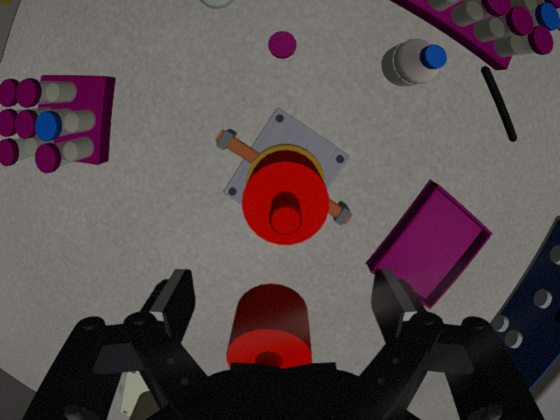

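The knob top is at (286,220), against a predicted (284,220), so the position holds. The fingers straddle it, so I'll correct 6 mm and descend to TCP z of about 0.145.

Emit:
play_rows(deltas=[1,0.01,0.1,0.3,0,1,0,0,0.6,0,1,0,0,0.5,0,1,0,0,0.4,0,1,0,0,0.15,0,1,0,0,0.05,0])

```text
clock: 2.45
eef_pos: [0.5368, -0.0222, 0.1394]
tool_rot: [0.841, -0.54, -0.004, -0.002]
ft_force: [0.5, 0.1, 0.2]
grip_width: 0.0854
```

Emit:
play_rows(deltas=[1,0.07,0.08,-0.07,0,1,0,0,0,0])

```text
clock: 2.7
eef_pos: [0.535, -0.0287, 0.1454]
tool_rot: [0.841, -0.54, -0.003, -0.003]
ft_force: [-0.0, 0.2, -0.2]
grip_width: 0.0853
```

Emit:
play_rows(deltas=[0,0,0,0,0,0,0,0,0,0,0,0,0,0,0,0,0,0,0,0,0,0,0,0,0])

```text
clock: 3.32
eef_pos: [0.5362, -0.0289, 0.1474]
tool_rot: [0.841, -0.54, -0.001, -0.004]
ft_force: [-0.0, -0.5, 0.6]
grip_width: 0.0242
```

Emit:
play_rows(deltas=[0,0,0,-0.1,0,0,0,0,-0.25,0,0,0,0,-0.4,0,0,0,0,-0.4,0,0,0,0,-0.4,0,0,0,0,-0.25,0,0,0,0,-0.1,0])

```text
clock: 4.2
eef_pos: [0.5357, -0.0296, 0.2693]
tool_rot: [0.841, -0.54, -0.0, -0.004]
ft_force: [-0.7, -0.3, -0.7]
grip_width: 0.0242
```

```bash
python3 - <<'E'
from h import *
from workcell import bot,vision
o=bot.get_obs();print(o["joint_pos"],o["eef_pos"],o["ft_force"],o["grip_width"],go(o,[.526,-.260],.23))
c=vision.camera("scene");t=vision.camera("top")
im=np.hstack([cv2.resize(c["color"][120:370,120:380],(416,400),interpolation=3),cv2.resize(t["color"][180:300,230:345],(384,400),interpolation=3)]);cv2.imwrite("pics/s2.png",im)
E
```

```text
[-0.05941605  0.29962108  0.18235383  1.45031616  0.00753697  2.65299977] [ 0.53573965 -0.02957755  0.26928519] [-0.68878481 -0.33474509 -0.74021999] 0.02420998605958981 (array([3.428, 1.75 , 0.626]), array([[ 0.416, -0.909,  0.004],
       [-0.909, -0.416,  0.007],
       [-0.005, -0.006, -1.   ]]))
```

View pics/s2.png

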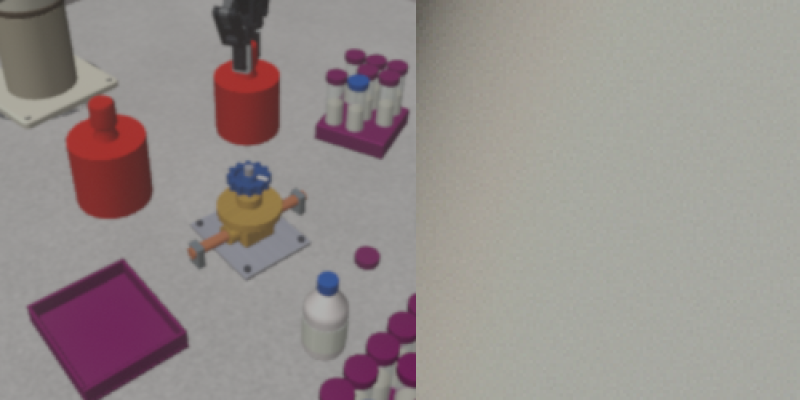

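The cover is up and held upright, and the blue wheel is uncovered. Next I'll carry the cover to the tray.

Emit:
play_rows(deltas=[0,0.25,0.12,0,0,0,0.4,0.2,0,0,0,0.4,0.2,0,0,0,0.4,0.2,0,0,0,0.4,0.2,0,0,0,0.4,0.2,0,0,0,0.4,0.2,0,0,0,0.3,0.15,0,0,0,0.2,0.1,0,0,0,0,0,0,0])

```text
clock: 5.55
eef_pos: [0.5224, -0.2543, 0.2581]
tool_rot: [0.841, -0.542, -0.008, -0.001]
ft_force: [-0.3, 0.9, -1.0]
grip_width: 0.0243
```

```bash
python3 - <<'E'
from h import *
from workcell import bot,vision
o=bot.get_obs();print(o["joint_pos"],o["eef_pos"],o["ft_force"],o["grip_width"],go(o,[.526,-.260],.105))
E
```

```text
[-0.45457483  0.41122529  0.31420049  1.48985625  0.00300819  2.26121957] [ 0.5224065  -0.25428907  0.25807461] [-0.31416781  0.92379808 -1.02172746] 0.024341543266964184 (array([ 0.148, -0.035,  2.549]), array([[ 0.413, -0.911, -0.013],
       [-0.911, -0.413,  0.01 ],
       [-0.014,  0.008, -1.   ]]))
```

Emit:
play_rows(deltas=[0,0.12,-0.04,0.3,0,0,0,0,0.5,0,0,0,0,0.5,0,0,0,0,0.5,0,0,0,0,0.3,0,0,0,0,0.15,0,0,0,0,0,0])

```text
clock: 6.42
eef_pos: [0.5267, -0.253, 0.1126]
tool_rot: [0.843, -0.538, -0.01, -0.001]
ft_force: [1.1, -0.7, -1.1]
grip_width: 0.0241
```

Emit:
play_rows(deltas=[0,0.11,0.04,0.1,0,0,0,0,0.1,0,0,0,0,0.07,0,0,0,0,0.05,0])

```text
clock: 6.92
eef_pos: [0.5289, -0.2611, 0.0945]
tool_rot: [0.843, -0.538, -0.008, -0.001]
ft_force: [-0.5, -0.4, -1.4]
grip_width: 0.0241
```

Emit:
play_rows(deltas=[0,0,0,0.04,0,0,0,0,0.03,0])

```text
clock: 7.18
eef_pos: [0.5289, -0.2611, 0.0926]
tool_rot: [0.843, -0.538, -0.007, -0.001]
ft_force: [-4.4, 2.7, 12.2]
grip_width: 0.0241
```

Touched down with 12 N. I'll release and rise.

Emit:
play_rows(deltas=[1,0,0,0,0,1,0,0,0,0,1,0,0,0,0,1,0,0,0,0,1,0,0,-0.1,0,1,0,0,-0.5,0,1,0,0,-0.8,0,1,0,0,-0.8,0,1,0,0,-0.4,0,1,0,0,0,0])

```text
clock: 8.43
eef_pos: [0.5305, -0.2626, 0.2543]
tool_rot: [0.843, -0.538, -0.007, -0.001]
ft_force: [0.3, 0.2, -0.0]
grip_width: 0.0855
```

```bash
python3 - <<'E'
from h import *
from workcell import bot,vision
o=bot.get_obs();print(o["joint_pos"],o["eef_pos"],o["ft_force"],o["grip_width"],go(o,[.534,-.028],.25))
c=vision.camera("wrist");s=vision.camera("scene")
print(proj(c,[.5257,-.26,.005],True),proj(c,[.534,-.028,.107],True))
cv2.imwrite("pics/w3.png",np.hstack([cv2.resize(c["color"],(460,345)),cv2.resize(s["color"][240:400,110:270],(340,345),interpolation=3)]))
E
```

```text
[-0.46190047  0.43307052  0.33770151  1.48881555  0.00429433  2.24494655] [ 0.530525   -0.26264899  0.25429113] [ 0.29907102  0.17797658 -0.0444192 ] 0.08545548603941999 (array([-3.521, -1.7  ,  0.109]), array([[ 0.421, -0.907, -0.01 ],
       [-0.907, -0.421,  0.01 ],
       [-0.013,  0.005, -1.   ]]))
[282.33240861 173.82364942] [76.76796827 98.96141701]
```

View pics/w3.png

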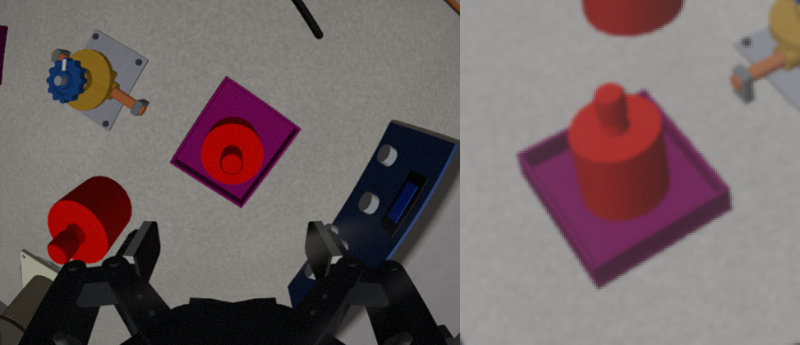

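The cover stands upright in the middle of the tray, with its knob at (231,160) in the left image. Now back above the wheel.

Emit:
play_rows(deltas=[1,-0.4,-0.2,0,0,1,-0.6,-0.3,0,0,1,-0.6,-0.3,0,0,1,-0.6,-0.3,0,0,1,-0.6,-0.3,0,0,1,-0.5,-0.25,0,0,1,-0.25,-0.1,0,0,1,0,0,0,0])

```text
clock: 9.52
eef_pos: [0.5273, -0.0174, 0.2377]
tool_rot: [0.842, -0.539, -0.023, 0.004]
ft_force: [0.5, -0.6, 0.3]
grip_width: 0.0852
```

```bash
python3 - <<'E'
from h import *
from workcell import bot,vision
o=bot.get_obs();print(o["joint_pos"],o["eef_pos"],o["ft_force"],go(o,[.534,-.028],.2))
c=vision.camera("wrist");u,v=proj(c,[.534,-.028,.11],True);print(u,v)
import pickle;pickle.dump(c,open("w4.pkl","wb"))
u,v=int(u),int(v);print(u-70,v-55)
cv2.imwrite("pics/w4.png",cv2.resize(c["color"][v-55:v+55,u-70:u+70],(700,550),interpolation=3))
E
```

```text
[-0.04193309  0.32912276  0.14088357  1.42672699  0.01554524  2.66729977] [ 0.5272767  -0.01740137  0.23767058] [ 0.52340223 -0.61742866  0.27094272] (array([ 0.229, -0.048,  0.619]), array([[ 0.418, -0.907, -0.043],
       [-0.908, -0.419,  0.017],
       [-0.034,  0.032, -0.999]]))
302.9824995206931 194.30369703904128
232 139
```

View pics/w4.png

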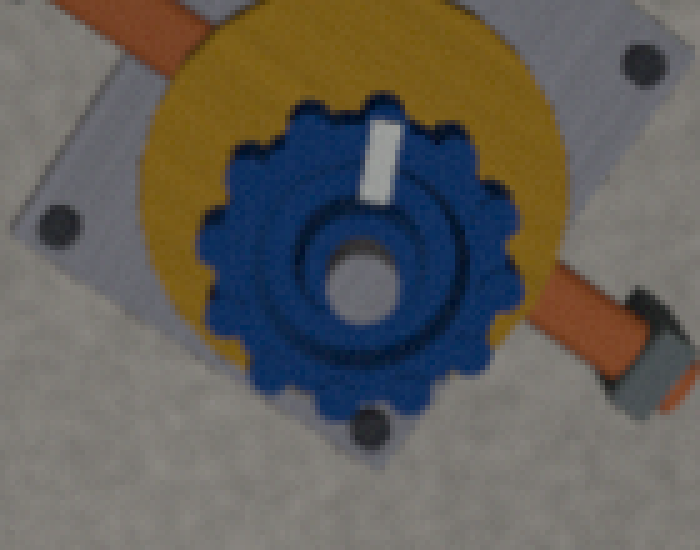

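The wheel is in clear view, its white mark up at (385,125) in the crop. I'll fit its centre and lobe phase.

```bash
python3 - <<'E'
from h import *
from scipy.optimize import least_squares
import pickle
from workcell import bot
c=pickle.load(open("w4.pkl","rb"));o=bot.get_obs()
# extreme outer lobe points (crop px)
L=[(384,108),(308,112),(240,158),(203,240),(212,325),(258,385),(328,413),(412,408),(482,370),(518,293),(512,205),(465,132)]
for z in(.109,.111):
    P=np.array([at(c,(232+u/5,139+v/5),z,True) for u,v in L])
    f=lambda p:(P-np.c_[p[0]+p[3]*np.cos(p[2]+np.arange(12)*np.pi/6),p[1]+p[3]*np.sin(p[2]+np.arange(12)*np.pi/6)]).ravel()
    a0=np.arctan2(*(P[0]-P.mean(0))[::-1]);r=least_squares(f,[*P.mean(0),a0,.028])
    print(z,r.x.round(4),np.degrees(r.x[2]).round(1),np.abs(r.fun).max().round(4))
m=[at(c,(232+u/5,139+v/5),.109,True) for u,v in((375,203),(386,122))];print("mark ang",np.degrees(np.arctan2(*(m[1]-m[0])[::-1])))
X=R.from_quat(o["tool_rot"]).as_matrix();print("tool x ang",np.degrees(np.arctan2(X[1,0],X[0,0])),X[:,2],o["eef_pos"])
E
```

```text
0.109 [ 0.5361 -0.0281  0.2755  0.0283] 15.8 0.0014
0.111 [ 0.5366 -0.0278  0.2755  0.0281] 15.8 0.0013
mark ang 18.377356704183626
tool x ang -65.33981908591971 [-0.04357886  0.01733652 -0.99889956] [ 0.5272685  -0.01805878  0.23762646]
```

Emit:
play_rows(deltas=[1,0,0,0,0,1,0.1,0,0,0,1,0.1,0,0,0,1,0,0,0,0])

```text
clock: 10.07
eef_pos: [0.5327, -0.0335, 0.2368]
tool_rot: [0.84, -0.542, -0.023, 0.005]
ft_force: [-0.3, 0.2, 0.0]
grip_width: 0.0853
```

```bash
python3 - <<'E'
from h import *
from workcell import bot
o=bot.get_obs();print(go(o,[.534,-.028],.2),o["eef_pos"])
E
```

```text
(array([-0.054, -0.077,  0.614]), array([[ 0.412, -0.91 , -0.044],
       [-0.911, -0.413,  0.016],
       [-0.033,  0.033, -0.999]])) [ 0.53274031 -0.03345835  0.23683723]
```

Emit:
play_rows(deltas=[1,0.4,-0.9,0,-7,1,0,0,0,0])

```text
clock: 10.32
eef_pos: [0.59, -0.0338, 0.2297]
tool_rot: [0.872, -0.488, -0.028, 0.006]
ft_force: [-0.9, -0.2, -0.0]
grip_width: 0.0856
```

Emit:
play_rows(deltas=[1,-0.4,0.9,0,0,1,0,0,0,0])

```text
clock: 10.58
eef_pos: [0.5273, -0.0418, 0.2281]
tool_rot: [0.872, -0.489, -0.033, 0.008]
ft_force: [1.5, -0.5, 0.1]
grip_width: 0.0858
```

Emit:
play_rows(deltas=[1,0,0,-0.9,0,1,0,0,0,0])

```text
clock: 10.82
eef_pos: [0.5294, -0.043, 0.2841]
tool_rot: [0.871, -0.49, -0.033, 0.008]
ft_force: [0.5, 0.6, 0.1]
grip_width: 0.0855
```

Emit:
play_rows(deltas=[1,0,0,0.9,0,1,0,0,0,0])

```text
clock: 11.08
eef_pos: [0.5257, -0.042, 0.2305]
tool_rot: [0.871, -0.49, -0.031, 0.007]
ft_force: [-0.1, 0.2, 0.2]
grip_width: 0.0853
```

Emit:
play_rows(deltas=[1,-0.77,-0.47,0,0,1,0,0,0,0])

```text
clock: 11.32
eef_pos: [0.5292, 0.0127, 0.2362]
tool_rot: [0.871, -0.491, -0.028, 0.005]
ft_force: [0.1, -0.2, 0.3]
grip_width: 0.0853
```

Emit:
play_rows(deltas=[1,0.77,0.47,0,0,1,0,0,0,0])

```text
clock: 11.58
eef_pos: [0.5329, -0.0426, 0.2405]
tool_rot: [0.871, -0.49, -0.023, 0.003]
ft_force: [-1.0, 1.9, -0.8]
grip_width: 0.0858
```

Emit:
play_rows(deltas=[1,0.1,-0.17,0,0,1,0.1,-0.17,0,0,1,0.1,-0.17,0,0,1,0,0,0,0])

```text
clock: 12.08
eef_pos: [0.5741, -0.0438, 0.2475]
tool_rot: [0.871, -0.492, -0.017, 0.0]
ft_force: [-0.4, 0.5, -0.5]
grip_width: 0.0856
```

Emit:
play_rows(deltas=[1,-0.1,0.17,0,0,1,-0.1,0.17,0,0,1,-0.1,0.17,0,0,1,0,0,0,0])

```text
clock: 12.58
eef_pos: [0.535, -0.0441, 0.2507]
tool_rot: [0.871, -0.492, -0.016, -0.0]
ft_force: [-0.2, 0.2, 0.1]
grip_width: 0.0854
```

```bash
python3 - <<'E'
from h import *
from workcell import bot
o=bot.get_obs();print(go(o,[.536,-.028],.2),o["eef_pos"],o["joint_pos"])
E
```

```text
(array([-0.198, -0.166,  0.849]), array([[ 0.516, -0.856, -0.027],
       [-0.856, -0.517,  0.016],
       [-0.028,  0.015, -1.   ]])) [ 0.5349778  -0.04413108  0.25073011] [-0.08982266  0.33087365  0.17772136  1.44608791  0.01329651  2.5088457 ]
```

Emit:
play_rows(deltas=[1,-0.1,-0.08,0,0,1,-0.1,-0.08,0.2,0,1,0,0,0.4,0,1,0,0,0.4,0,1,0,0,0.4,0,1,0,0,0.4,0,1,0,0,0.1,0,1,0,0,0,0])

```text
clock: 13.58
eef_pos: [0.5343, -0.0222, 0.1289]
tool_rot: [0.872, -0.49, -0.017, -0.0]
ft_force: [0.7, -0.2, 1.3]
grip_width: 0.0854
```

```bash
python3 - <<'E'
from h import *
from workcell import bot,vision
o=bot.get_obs();print(go(o,[.536,-.028],.079),o["eef_pos"],o["joint_pos"])
c=vision.camera("wrist");import pickle;pickle.dump(c,open("w5.pkl","wb"))
u,v=proj(c,[.536,-.028,.109],True);print(u,v);u,v=int(u),int(v)
y0=max(v-150,0);cv2.imwrite("pics/w5.png",cv2.resize(c["color"][y0:y0+300,u-200:u+200],(800,600),interpolation=3));print(u-200,y0)
E
```

```text
(array([0.122, 0.013, 0.829]), array([[ 0.519, -0.854, -0.03 ],
       [-0.854, -0.52 ,  0.017],
       [-0.03 ,  0.017, -0.999]])) [ 0.53431688 -0.02216706  0.12888871] [-0.0501479   0.39695735 -0.0503302   1.15392612  0.01530357  2.54481864]
295.5490643779617 258.2445242007529
95 108
```

View pics/w5.png

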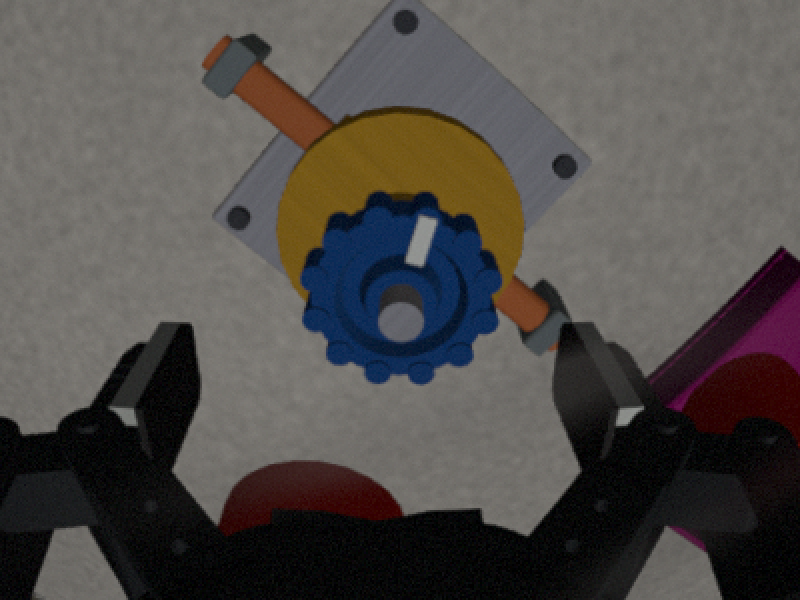

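Wheel centre is at (401,298), predicted (401,300). The gaps at left (305,297) and right (497,299) lie along the jaw direction. I'll descend around the wheel.

Emit:
play_rows(deltas=[1,0.12,0.01,0.1,0,1,0,0,0.25,0,1,0,0,0.25,0,1,0,0,0.12,0,1,0,0,0.05,0,1,0,0,0,0])

```text
clock: 14.38
eef_pos: [0.5379, -0.0286, 0.0811]
tool_rot: [0.871, -0.49, -0.015, -0.001]
ft_force: [0.6, -0.6, 0.8]
grip_width: 0.0857
```

```bash
python3 - <<'E'
from h import *
from workcell import bot,vision
o=bot.get_obs();print(go(o,[.536,-.028],.079),o["eef_pos"],o["joint_pos"],o["ft_force"],o["ft_torque"])
E
```

```text
(array([-0.023,  0.021,  0.036]), array([[ 0.519, -0.855, -0.026],
       [-0.854, -0.519,  0.017],
       [-0.028,  0.014, -1.   ]])) [ 0.53786211 -0.02857144  0.08108069] [-0.06152173  0.4462724  -0.11003859  1.04144114  0.01499873  2.53402654] [ 0.64878467 -0.58269624  0.75267629] [-0.01576934 -0.03779758 -0.00728628]
```

Emit:
play_rows(deltas=[1,-0.02,0.03,0.02,0,0.5,0,0,0,0,0,0,0,0,0,0,0,0,0,0])

```text
clock: 14.88
eef_pos: [0.5362, -0.028, 0.0814]
tool_rot: [0.872, -0.49, -0.015, -0.002]
ft_force: [-0.4, -0.2, 1.5]
grip_width: 0.054
```

```bash
python3 - <<'E'
from h import *
from workcell import bot,vision
o=bot.get_obs();print(o["eef_pos"],o["joint_pos"],o["ft_force"],o["ft_torque"],o["grip_width"])
E
```

```text
[ 0.53615054 -0.02803948  0.0813565 ] [-0.06114156  0.44151215 -0.11692465  1.03732174  0.01572906  2.53393032] [-0.44190287 -0.23708693  1.50270385] [-0.01593082  0.23381515 -0.06178331] 0.05402774173960115
```

Emit:
play_rows(deltas=[0,0,0,-0.008,-8,0,0,0,-0.008,-8,0,0,0,-0.008,-8])

```text
clock: 15.25
eef_pos: [0.5359, -0.028, 0.083]
tool_rot: [0.956, -0.293, -0.014, -0.005]
ft_force: [-0.4, 0.3, 0.4]
grip_width: 0.0541
```

```bash
cat > st.py <<'E'
from h import *
from workcell import bot,vision
o=bot.get_obs();M=R.from_quat(o["tool_rot"]).as_matrix();y=np.degrees(np.arctan2(M[1,0],M[0,0]));
d=np.radians((y+58.7)%360);z0=.0814;G=o["eef_pos"]-M[:,2]*.024
print("yaw",y.round(1),"turned",d.round(3),"z err mm",((o["eef_pos"][2]-z0-.00382*d)*1e3).round(2),"grip xy",G[:2].round(4),"need tool xy",(M.T@np.r_[np.array([.5366,-.0284])-G[:2],0]/.06).round(3)[:2],"tilt",M[:,2].round(3)[:2],"F",o["ft_force"].round(1),"T",o["ft_torque"].round(2),"j6",o["joint_pos"][5].round(2),o["clock"],o["grip_width"])
E
python3 st.py
```

```text
yaw -34.1 turned 0.43 z err mm -0.0 grip xy [ 0.5365 -0.0285] need tool xy [ 0.001 -0.002] tilt [-0.024  0.017] F [-0.4  0.3  0.4] T [ 0.05  0.05 -0.31] j6 2.1 15.25 0.054117852621826404
```

Emit:
play_rows(deltas=[0,0,0,-0.009,-8,0,0,0,-0.009,-8,0,0,0,-0.009,-8,0,0,0,-0.009,-8,0,0,0,-0.009,-8])

```text
clock: 15.88
eef_pos: [0.5354, -0.0282, 0.0858]
tool_rot: [0.998, 0.062, -0.012, -0.009]
ft_force: [-1.2, 1.1, -0.2]
grip_width: 0.0543
```

```bash
python3 st.py
```

```text
yaw 7.1 turned 1.148 z err mm 0.01 grip xy [ 0.536  -0.0286] need tool xy [ 0.011 -0.002] tilt [-0.025  0.017] F [-1.2  1.1 -0.2] T [-0.1   0.1  -0.29] j6 1.39 15.875 0.05426026792190435
```

Emit:
play_rows(deltas=[0,0.005,0,-0.009,-8,0,0,0,-0.009,-8,0,0,0,-0.009,-8,0,0,0,-0.009,-8,0,0,0,-0.009,-8])

```text
clock: 16.5
eef_pos: [0.535, -0.0289, 0.0886]
tool_rot: [0.913, 0.408, -0.009, -0.012]
ft_force: [-0.3, -0.2, 0.4]
grip_width: 0.0542
```

```bash
python3 st.py
```

```text
yaw 48.2 turned 1.866 z err mm 0.06 grip xy [ 0.5356 -0.0292] need tool xy [0.021 0.003] tilt [-0.027  0.015] F [-0.3 -0.2  0.4] T [-0.16  0.01 -0.27] j6 0.67 16.5 0.05419176663031538
```

Emit:
play_rows(deltas=[0,0.01,0,-0.004,-4,0,0.005,0,-0.0045,-4,0,0,0,-0.0045,-3])

```text
clock: 16.88
eef_pos: [0.535, -0.0291, 0.0894]
tool_rot: [0.868, 0.496, -0.009, -0.012]
ft_force: [-1.2, 1.3, 0.6]
grip_width: 0.0544
```

```bash
python3 st.py
```

```text
yaw 59.5 turned 2.062 z err mm 0.08 grip xy [ 0.5357 -0.0294] need tool xy [0.023 0.005] tilt [-0.028  0.012] F [-1.2  1.3  0.6] T [-0.07 -0.03 -0.27] j6 0.47 16.875 0.05437447806756926
```

Emit:
play_rows(deltas=[0,0,0,-0.003,-3,0,0,0,-0.003,-3])

```text
clock: 17.12
eef_pos: [0.5351, -0.0293, 0.0897]
tool_rot: [0.841, 0.542, -0.008, -0.012]
ft_force: [0.1, 2.0, 0.6]
grip_width: 0.0542
```

```bash
python3 st.py
```

```text
yaw 65.6 turned 2.169 z err mm 0.06 grip xy [ 0.5357 -0.0296] need tool xy [0.024 0.005] tilt [-0.027  0.012] F [0.1 2.  0.6] T [-0.17 -0.05 -0.32] j6 0.37 17.125 0.05416386929830347
```

Emit:
play_rows(deltas=[0,0,0,-0.0035,-1.5,0,0,0,-0.0015,-1.5])

```text
clock: 17.38
eef_pos: [0.5351, -0.0293, 0.09]
tool_rot: [0.826, 0.564, -0.008, -0.012]
ft_force: [-0.6, 1.8, 0.4]
grip_width: 0.0538
```

```bash
python3 st.py
```

```text
yaw 68.7 turned 2.223 z err mm 0.12 grip xy [ 0.5357 -0.0296] need tool xy [0.024 0.006] tilt [-0.027  0.011] F [-0.6  1.8  0.4] T [-0.15 -0.06 -0.28] j6 0.31 17.375 0.05382844624554716
```

Emit:
play_rows(deltas=[0,0,0,-0.0015,-1.5,0,0,0,-0.0015,-1.5])

```text
clock: 17.62
eef_pos: [0.5351, -0.0294, 0.0902]
tool_rot: [0.81, 0.586, -0.008, -0.013]
ft_force: [-0.3, 0.7, 0.7]
grip_width: 0.0542
```

```bash
python3 st.py
```

```text
yaw 71.8 turned 2.278 z err mm 0.09 grip xy [ 0.5357 -0.0297] need tool xy [0.025 0.007] tilt [-0.027  0.011] F [-0.3  0.7  0.7] T [-0.17 -0.05 -0.28] j6 0.26 17.625 0.05418717073090094
```

Emit:
play_rows(deltas=[0,0,0,-0.0015,-1.5,0,0,0,-0.0015,-1.5])

```text
clock: 17.88
eef_pos: [0.5351, -0.0295, 0.0904]
tool_rot: [0.793, 0.609, -0.007, -0.013]
ft_force: [-1.0, 0.6, 1.0]
grip_width: 0.0543
```

```bash
python3 st.py
```

```text
yaw 75.0 turned 2.334 z err mm 0.12 grip xy [ 0.5358 -0.0298] need tool xy [0.026 0.007] tilt [-0.027  0.011] F [-1.   0.6  1. ] T [-0.22 -0.08 -0.24] j6 0.2 17.875 0.054274581086669806
```

Emit:
play_rows(deltas=[0,0,0,-0.001,-1.5,0,0,0,-0.001,-1.5])

```text
clock: 18.12
eef_pos: [0.5352, -0.0296, 0.0906]
tool_rot: [0.776, 0.631, -0.007, -0.013]
ft_force: [-0.5, 0.7, -0.2]
grip_width: 0.0541
```

```bash
python3 st.py
```

```text
yaw 78.2 turned 2.39 z err mm 0.08 grip xy [ 0.5358 -0.0298] need tool xy [0.026 0.008] tilt [-0.027  0.011] F [-0.5  0.7 -0.2] T [-0.24 -0.05 -0.2 ] j6 0.14 18.125 0.054112766951973396
```

Emit:
play_rows(deltas=[0,0,0,-0.0015,-1.5,0,0,0,-0.0015,-1.5])

```text
clock: 18.38
eef_pos: [0.5352, -0.0296, 0.0908]
tool_rot: [0.758, 0.652, -0.007, -0.013]
ft_force: [-0.3, 0.3, -1.0]
grip_width: 0.0541
```

```bash
python3 st.py
```

```text
yaw 81.4 turned 2.446 z err mm 0.08 grip xy [ 0.5359 -0.0298] need tool xy [0.026 0.009] tilt [-0.027  0.011] F [-0.3  0.3 -1. ] T [-0.26 -0.07 -0.29] j6 0.09 18.375 0.05407520817305841
```

Emit:
play_rows(deltas=[0,0,0,-0.0015,-1.5,0,0,0,-0.0015,-1.5])

```text
clock: 18.62
eef_pos: [0.5352, -0.0297, 0.091]
tool_rot: [0.739, 0.673, -0.006, -0.013]
ft_force: [-0.8, 0.4, 0.0]
grip_width: 0.0546
```

```bash
python3 st.py
```

```text
yaw 84.6 turned 2.502 z err mm 0.06 grip xy [ 0.5359 -0.0299] need tool xy [0.027 0.009] tilt [-0.027  0.011] F [-0.8  0.4  0. ] T [-0.24 -0.13 -0.47] j6 0.03 18.625 0.05459621355287677
```

Torque is up to 0.47 N m, so the stop is being felt. One small step more.

Emit:
play_rows(deltas=[0,0,0,0,-1])

```text
clock: 18.75
eef_pos: [0.5353, -0.0297, 0.091]
tool_rot: [0.733, 0.68, -0.006, -0.013]
ft_force: [-0.4, 0.7, -0.3]
grip_width: 0.0541
```

```bash
python3 st.py
```

```text
yaw 85.7 turned 2.52 z err mm -0.0 grip xy [ 0.5359 -0.03  ] need tool xy [0.027 0.009] tilt [-0.027  0.011] F [-0.4  0.7 -0.3] T [-0.2  -0.06 -0.61] j6 0.01 18.75 0.05407803063782226
```

Emit:
play_rows(deltas=[0,0,0,0,-0.6])

```text
clock: 18.88
eef_pos: [0.5353, -0.0297, 0.091]
tool_rot: [0.73, 0.684, -0.006, -0.013]
ft_force: [-0.3, 0.7, 0.2]
grip_width: 0.0541
```

```bash
python3 st.py
```

```text
yaw 86.3 turned 2.53 z err mm -0.06 grip xy [ 0.5359 -0.03  ] need tool xy [0.027 0.009] tilt [-0.027  0.011] F [-0.3  0.7  0.2] T [-0.2  -0.16 -0.63] j6 0.0 18.875 0.0541457169119252
```

Emit:
play_rows(deltas=[0,0,0,0,0,0,0,0,0,0])

```text
clock: 19.12
eef_pos: [0.5353, -0.0297, 0.091]
tool_rot: [0.73, 0.684, -0.006, -0.013]
ft_force: [-0.4, 0.9, 0.1]
grip_width: 0.0547
```

```bash
python3 st.py
```

```text
yaw 86.3 turned 2.53 z err mm -0.06 grip xy [ 0.5359 -0.03  ] need tool xy [0.027 0.01 ] tilt [-0.027  0.011] F [-0.4  0.9  0.1] T [-0.21 -0.13 -0.65] j6 0.0 19.125 0.05468365257149895
```

Emit:
play_rows(deltas=[0,0,0,0,-0.7,0,0,0,0,0])

```text
clock: 19.38
eef_pos: [0.5353, -0.0297, 0.091]
tool_rot: [0.725, 0.688, -0.006, -0.013]
ft_force: [-0.9, 0.5, 0.7]
grip_width: 0.0542
```

```bash
python3 st.py
```

```text
yaw 87.0 turned 2.542 z err mm -0.08 grip xy [ 0.536 -0.03 ] need tool xy [0.027 0.009] tilt [-0.027  0.011] F [-0.9  0.5  0.7] T [-0.13 -0.19 -0.75] j6 -0.01 19.375 0.05422707425261916
```

Snug at 0.75 N m and held. Now back clockwise about 94° at the hand (a quarter turn plus the spring-back), lowering as it goes.

Emit:
play_rows(deltas=[0,0,0,0,3,0,0,0,0.006,6,0,0,0,0.009,8,0,0,0,0.009,8,0,0,0,0.009,8])

```text
clock: 20.0
eef_pos: [0.535, -0.0289, 0.0892]
tool_rot: [0.892, 0.451, -0.01, -0.011]
ft_force: [-0.7, 0.8, -0.5]
grip_width: 0.0543
```

```bash
python3 st.py
```

```text
yaw 53.6 turned 1.961 z err mm 0.27 grip xy [ 0.5357 -0.0291] need tool xy [0.019 0.005] tilt [-0.027  0.011] F [-0.7  0.8 -0.5] T [-0.13 -0.08  0.26] j6 0.58 20.0 0.05425073387236128
```

Emit:
play_rows(deltas=[0,0,0,0.011,8,0,0,0,0.01,8,0,0,0,0.01,8,0,0,0,0.01,8])

```text
clock: 20.5
eef_pos: [0.5352, -0.0282, 0.087]
tool_rot: [0.983, 0.184, -0.012, -0.007]
ft_force: [-0.1, 0.3, 0.5]
grip_width: 0.0543
```

```bash
python3 st.py
```

```text
yaw 21.3 turned 1.395 z err mm 0.25 grip xy [ 0.5359 -0.0285] need tool xy [0.012 0.003] tilt [-0.027  0.01 ] F [-0.1  0.3  0.5] T [-0.14 -0.01  0.23] j6 1.14 20.5 0.054303827659533316
```

Emit:
play_rows(deltas=[0,0,0,0.01,8,0,0,0,0.01,8,0,0,0,0.01,8,0,0,0,0.006,4])

```text
clock: 21.0
eef_pos: [0.5355, -0.028, 0.085]
tool_rot: [0.998, -0.062, -0.013, -0.004]
ft_force: [-1.1, 0.1, 0.2]
grip_width: 0.0547
```

```bash
python3 st.py
```

```text
yaw -7.1 turned 0.901 z err mm 0.2 grip xy [ 0.5362 -0.0282] need tool xy [0.008 0.003] tilt [-0.026  0.009] F [-1.1  0.1  0.2] T [-0.2  -0.01  0.23] j6 1.64 21.0 0.054749038227978726
```

Release and rise.

Emit:
play_rows(deltas=[0.3,0,0,0,0,1,0,0,0,0,1,0,0,0,0,1,0,0,0,0,1,0,0,-0.2,0,1,0,0,-0.5,0,1,0,0,-0.6,0,1,0,0,-0.6,0,1,0,0,-0.4,0,1,0,0,-0.1,0,1,0,0,0,0])

```text
clock: 22.38
eef_pos: [0.5396, -0.0293, 0.2372]
tool_rot: [0.998, -0.058, -0.012, -0.004]
ft_force: [-0.2, -0.8, -0.7]
grip_width: 0.0856
```

```bash
python3 st.py; python3 - <<'E'
from h import *
from workcell import vision
c=vision.camera("wrist");s=vision.camera("scene")
cv2.imwrite("pics/w9.png",np.hstack([cv2.resize(c["color"],(440,330)),cv2.resize(s["color"][150:370,120:360],(360,330),interpolation=3)]))
E
```

```text
yaw -6.7 turned 0.908 z err mm 152.36 grip xy [ 0.5402 -0.0295] need tool xy [-0.062 -0.011] tilt [-0.024  0.01 ] F [-0.2 -0.8 -0.7] T [-0.06 -0.05  0.01] j6 1.63 22.375 0.08556190056373472
```

View pics/w9.png

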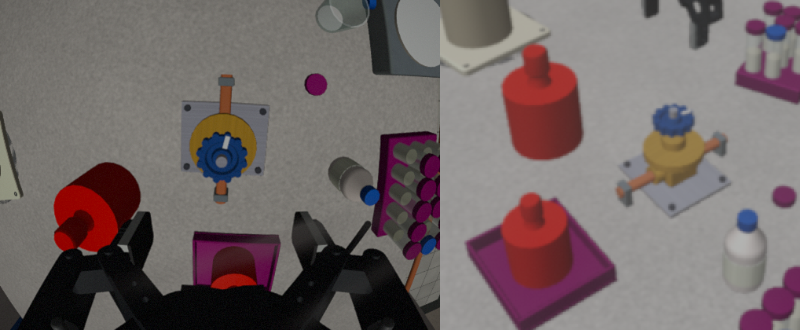

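```bash
python3 -c "
from workcell import ticket
print(ticket.job_done())"
```

```text
the job is handed in; nothing more can be done
None
```

The job is handed in, after about 22 s of the 72 s allowed; handing in gave no verdict.

- **Cover:** I lifted the smaller red cover off the valve and set it down in the purple tray with 12 N. The later pictures show it upright near the tray's centre. I released it about 4 mm from the estimated centre.
- **Open stop:** I turned the handwheel anticlockwise, following its rise to within 0.1 mm with a vertical force of about 1.5 N or less. The stop came after about 2.5 rad, and I brought it up snug at 0.6 to 0.75 N m.
- **Turn back:** I turned it back about 94° at the hand, which allows for the mount springing back. During this the hand stayed within 0.3 mm of the expected height, at about 1 N or less. The wheel should stand at about 1.3 to 1.45 rad.
- **Hand clear:** I then let go and rose clear. The force reads near zero, and the bystanders in view look unmoved.

Two things were not perfect. The tool was tilted by about 0.03 rad while turning the wheel, with no sign of harm. The wheel angle from the hand's travel (about 1.33 rad) and from the white mark (about 1.46 rad) disagree by about 0.1 rad. Both are inside the 0.83 to 1.83 rad band.

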